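Sort the stripped parts, then take off the fan's hub cap of unknown thread hand

ROBOT

A 6-joint arm with a two-finger parallel gripper is mounted at the origin on the work surface. World frame = base frame: x ahead of the robot, y to its left, z up, the work surface at z = 0. Lengths are in m, angles in rad, forces in N, time in s.
With the tool pointing down it reaches from about 0.275 to 0.975 m from the base axis. Payload 8.4 kg.
Tool frame: the origin (TCP) lies midway between the tips of the shut fingers; the grasp point (between the pads) lies 19 mm behind it; x points along the fingers, y is the direction in which the jaws open and shut, and the axes are right-handed (so a half turn about x gives the same grasp; the last joint's range is limited). The gripper opens to 92 mm and grips with 3 to 60 N. Pads are 20 mm wide; open, the fingers measure 128 mm over their backs; the gripper's body (75 mm by 189 mm) begins 69 mm behind the grasp point.
Start: joints at [-1.194, 0.353, 1.633, -0, 1.155, -0.002], TCP at [0.231, -0.581, 0.215] pointing down, gripper open.
Joint ranges: [-2.63, 2.63], [-0.92, 2.1], [0.06, 2.66], [-1.3, 4.44], [0, 2.69], [-3.02, 3.02]. Speed limits (rad/s): [2.22, 2.22, 2.79, 3.14, 3.14, 3.14].

INTERFACE

Orientations are given as a 3x3 rotation matrix whose columns are the frame's x, y, z axes.
In Python, from bench import robot, viewer, order, spotter gives the robot as it stands.
- The arm moves only by the shell command python3 -m jog 'ROWS' [FORCE]. ROWS is JSON, a list of rows, each a list of 3 entries, a list of its own where there are three numbers: the shift along the tool's x, y, z in cm, then the turn, a rotation vector about the tool's x, y, z in rad, then the finger opening in cm, from 0 to 9.19. A call has exactly 8 rows; each row shifts and turns the commanded pose from where the row before left it, along the tool's axes as they then stand; what a row does not reach is not made up. A row lasts 1/12 s, in which the tool goes at most 41.7 mm and 7.16 degrees, less where a joint would pass 70% of its speed; a pose out of reach is approached as far as the arm can. A call is refused whole if a number of a shift passes 4.17 or a number of a turn 0.125, either way. A call with a gripper value outside its range is refused whole. The fingers move at their own pace and stop on an object; FORCE is the grip in N (left out, the last holds). Time passes only in rows, so rows that do not move let the fingers close, or fill a call up. It gives the time, the measured TCP pose, the force and the opening at its end, in the units of the state.
- robot.observe(): the state, without advancing time (a new reading comes with each control period).
- viewer.camera(name): name is "scene" or "top" or "wrist"; returns (picture, depth): 420x560x3 uint8, red, green, blue; 420x560 float32, m along the optical axis (not along the pixel's ray), 0 where there is no reading.
- viewer.get_calibration(name): a dict with "fx", "fy", "cx", "cy" (pixels), "extrinsics" (4x4, takes a point from world to camera coordinates). Camera axes: x right, y down, z forward; pixel columns grow to the right and rows downward; lengths in m; the calibration is good to about 2 mm. A picture is of the moment at which its call begins: read the wrist's pose just before it. get_calibration takes no time and is no camera call; for the wrist camera it gives the pose at the moment of the call.
- order.close_job(): hands the job in, once; it reports no verdict.
Trained networks look in the newest picture that a camera, given by its name, has taken for a name from the list of things; names that differ only in an ending like _2 or _b are one class to them, and where a whole thing is asked for, a point or a joint stands for the part that bears it (a point fixed in the world has none). Each returns a list of dicts, best first, with "score" (0 to 1); they miss things now and then, are a little off and sometimes report something else, mostly with a low value. They report only what shows in the picture. A call takes as long as a camera call. They do not tell look-alikes from the thing itself.
- spotter.outline_of(camera, target): "region" (420x560 bool, what is visible of it) and "rect" ([centre column, centre row, width, height] in pixels, round what is visible of it).
The state is a dict: "t": time; "joint_pos": joint angles; "qvel": joint speeds; "tau": joint torques, N m; "tcp_pos": TCP position; "eef_rot": TCP orientation; "wrist_force": force on the tool from outside, world axes, zero at the start; "torque": the same for the moment, N m; "opening": finger opening in m.
Only numpy, scipy, OpenCV 4.12 (cv2) and the standard library are available. Lean on these libraries where they do the work, as an engineer would, in place of code of your own. Each camera call takes 0.05 s, during which the arm holds its last target. There are 200 camera calls.

TASK

On this microwave repair bench, first put the loose capacitor and the loose turntable motor each into the bin that already holds a part of its own kind. Then take the red hexagonal cap off the cooling fan's hub: it is a part-turn cap that may be left- or right-handed, so try it both ways, turn it the way that frees it, and lift it off. Finish while still holding the cap steady and upright in the gripper, well clear above the fan, and leave the transformer, magnetron and screwdriver where they are.

Things in the scene. Friction and masses are not known exactly. Their poses are not given: they have to be found in the camera images.
- capacitor_center (a point): Loose microwave capacitor: flat aluminium can with rounded long edges and a yellow band, lying flat, 72 long (x) x 46 wide (y) x 30 high mm, about 0.16 kg; two small brass tabs at its +x end stick out another 10 mm. Point at the centre of the can, 15 mm above its underside; x along its length.
- motor_center (a point): Loose turntable motor: round steel can 50 mm in diameter and 20 mm high with a white shaft stub 7 mm in diameter standing 10 mm above its top, 8 mm off-centre towards its x; about 0.12 kg. Point at the centre of the can, 10 mm above its underside; z up.
- capacitor_bin: Blue open bin for capacitors, fixed to the bench, outside 150 (x) x 140 (y) x 50 mm high, walls and floor 4 mm. Origin at the centre of its underside. A capacitor like the loose one already lies fixed in its +x part, from x = +20 to +66 mm, lengthwise along y; the -x part (centre x = -28 mm) is empty.
- motor_bin: Grey open bin for motors, fixed to the bench, outside 150 (x) x 140 (y) x 50 mm high, walls and floor 4 mm. Origin at the centre of its underside. A turntable motor like the loose one already lies fixed in its +x part, from x = +18 to +68 mm; the -x part (centre x = -28 mm) is empty.
- cap_center (a point): Red hexagonal hub cap, a loose plastic cup of about 0.07 kg, mouth down on the fan's hub, two small lugs inside: 56 mm across flats, 34 mm tall, white disc on top. Point at the centre of the cap, 17 mm above its lower edge; z up along the turning axis; pairs of flats look along +-y and at every 60 degrees from there.
- fan: White cooling fan, fixed face up on the bench: square frame 140 x 140 x 12 mm, a round rim 132 mm in diameter up to 34 mm high, blades up to 31 mm, and at the centre a grey hub 68 mm in diameter whose flat top at 55 mm height carries the cap. Origin at the centre of its underside.
- fan_seat (a point): Centre of the hub's top, 55 mm up; the cap's lower edge rests here. A collar inside the cap catches its lugs (it lifts only 2 mm). One way the cap meets a hard stop within 10 to 25 degrees; the other way it turns easily, not rising, and is free to lift at 60 to 105 degrees from its start (best 80). The way is drawn anew each time and cannot be seen. Post inside: 44 mm wide, 20 mm tall.
- transformer: Bystander: heavy steel transformer with yellow windings, 100 x 95 x 61 mm, origin at the centre of its underside.
- magnetron: Bystander: finned aluminium magnetron 80 x 80 x 70 mm with a brass stub up to 96 mm, origin at the centre of its underside.
- screwdriver: Bystander: black-handled screwdriver lying on the bench, long axis x, handle to -x.
Not all that is in view belongs to the job. Of the things like the part that bears capacitor_center, leave any that is black, green or purple; of the rest the smaller one is meant.

How it is judged:
By the outcome, as a careful person would: the job done as asked, in the order asked, and still so for the second after the job is handed in, while the arm keeps its last pose, push and grip.
It also fails if it takes over 64 s, if anything falls off the work surface, if the arm or the gripper's body presses on something with over 40 N, if the wrist force passes 120 N, or if a joint passes its speed limit or range.

## Working session

There is one attempt and no reset: what is moved stays moved. The work goes in short steps, Python scripts to look and compute and a shell command to move; the robot and the scene stay as the last step left them, time stands still between calls to the robot, and variables do not carry over. Pictures are saved under pics/ and viewed, about 8 in all and at most 12, crops included, and the job is handed in when it is done.

```bash
mkdir -p pics; ls
cat > h.py <<'E'
import numpy as np, cv2
from bench import robot, viewer, order, spotter
def world(cam,d,u,v,C=None):
    C=C or viewer.get_calibration(cam); E=np.array(C["extrinsics"])
    p=np.stack([(u-C["cx"])/C["fx"]*d,(v-C["cy"])/C["fy"]*d,d],-1)
    return (p-E[:3,3])@E[:3,:3]
def cloud(cam,dep):
    v,u=np.mgrid[:420,:560]; return world(cam,dep,u,v)
def save(n,img,s=1): cv2.imwrite(f"pics/{n}.png",cv2.resize(img[:,:,::-1],None,fx=s,fy=s))
E
python3 - <<'E'
from h import *
s=robot.observe(); print(s)
img,d=viewer.camera("top"); save("top",img,1.4); W=cloud("top",d); np.savez("top.npz",img=img,d=d,W=W)
for n in ["capacitor_center","motor_center","capacitor_bin","motor_bin","cap_center","fan","transformer","magnetron","screwdriver"]:
    for r in spotter.outline_of("top",n)[:4]:
        m=r["region"]&(d>0); P=W[m]; z=np.percentile(P[:,2],[5,50,95]); 
        if r["score"]<.2: continue
        Q=P[P[:,2]>z[2]-.012]
        print(n,round(r["score"],2),np.round(r["rect"]),"z",z.round(3),"lo",np.percentile(P,2,axis=0).round(3)[:2],"hi",np.percentile(P,98,axis=0).round(3)[:2],"topmid",((Q.min(0)+Q.max(0))/2).round(3),m.sum(), img[m].mean(0).round())
E
```

```text
pics
{'t': 0.0, 'joint_pos': array([-1.19439954e+00,  3.53658091e-01,  1.63410269e+00,  2.00863235e-05,
        1.15515843e+00, -2.39578486e-03]), 'qvel': array([ 3.93176473e-05,  1.11082487e-03, -4.11105425e-04, -5.51088894e-04,
       -1.60640319e-04, -3.01482809e-04]), 'tau': array([ 1.57331346e-03, -5.93835819e+01, -3.34224629e+01,  6.97918190e-02,
        2.32257351e-02, -1.13426925e-04]), 'tcp_pos': array([ 0.23096163, -0.58025813,  0.21387092]), 'eef_rot': array([[-4.70514238e-04,  3.69791045e-01, -9.29114827e-01],
       [ 1.24044330e-03, -9.29113999e-01, -3.69791344e-01],
       [-9.99999120e-01, -1.32650636e-03, -2.15434603e-05]]), 'wrist_force': array([ 0.26428359, -0.31902382,  0.92233743]), 'torque': array([ 0.03741039, -0.02451247, -0.01803298]), 'opening': 0.09173541060056584}
capacitor_center 0.9 [226. 222.  19.  31.] z [0.02  0.029 0.035] lo [0.422 0.247] hi [0.494 0.295] topmid [0.458 0.271 0.03 ] 427 [113. 108.  99.]
capacitor_center 0.64 [200. 263.  22.  26.] z [0.022 0.029 0.035] lo [0.318 0.311] hi [0.378 0.374] topmid [0.348 0.343 0.031] 405 [ 60. 104.  59.]
ca
[... 1041 characters left out ...]
.] z [0.008 0.017 0.039] lo [ 0.471 -0.237] hi [ 0.622 -0.085] topmid [ 0.546 -0.162  0.06 ] 2083 [136. 133. 130.]
transformer 0.95 [345. 116.  35.  36.] z [0.01  0.059 0.065] lo [ 0.707 -0.108] hi [ 0.797 -0.021] topmid [ 0.755 -0.066  0.061] 1191 [80. 75. 69.]
magnetron 0.61 [413. 116.  44.  36.] z [0.014 0.069 0.078] lo [ 0.704 -0.297] hi [ 0.787 -0.196] topmid [ 0.747 -0.246  0.083] 1289 [107. 101.  98.]
magnetron 0.61 [277. 160.  53.  59.] z [0.    0.006 0.05 ] lo [0.547 0.062] hi [0.695 0.197] topmid [0.621 0.13  0.047] 2853 [ 65.  84. 127.]
screwdriver 0.77 [384. 256.   8.  70.] z [0.013 0.022 0.029] lo [ 0.27  -0.182] hi [ 0.455 -0.157] topmid [ 0.363 -0.169  0.025] 396 [69. 60. 51.]
```

View pics/top.png

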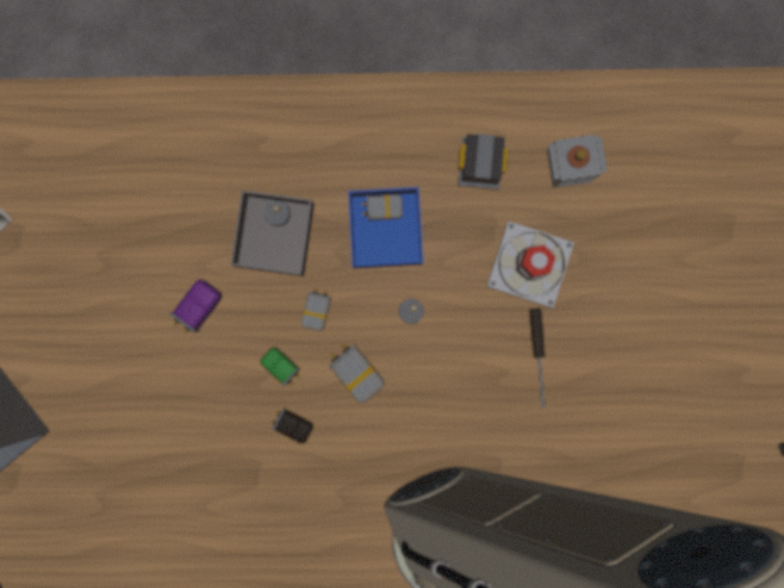

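```bash
cat >> h.py <<'E'
def plan(target,yaw=None,n=8,start=None):
    """constant rows: tool down, tool y axis at world angle yaw (mod pi)"""
    if start is None:
        s=robot.observe(); p,R=s["tcp_pos"],s["eef_rot"]
    else: p,R=start
    cur=np.arctan2(R[1,1],R[0,1]); dy=0 if yaw is None else (yaw-cur+np.pi/2)%np.pi-np.pi/2
    r=-dy/n  # tool x is down
    from scipy.spatial.transform import Rotation as Ro
    D=np.eye(3); 
    D=np.stack([[0,0,-1],[np.cos(cur),np.sin(cur),0],np.cross([0,0,-1],[np.cos(cur),np.sin(cur),0])],1)
    S=sum(Ro.from_rotvec([k*r,0,0]).as_matrix() for k in range(n))
    sh=np.linalg.solve(D@S,np.array(target)-p)*100
    print(f"n={n} shift {sh.round(2)} |{np.linalg.norm(sh):.2f}| turn {r:.4f} cur {np.degrees(cur):.1f}deg p {p.round(4)}")
    return np.array(target),None
E
python3 - <<'E'
from h import *
z=np.load("top.npz"); img,d,W=z["img"],z["d"],z["W"]
c=img[155:295,180:320]; e=img[145:235,335:435]
save("crop",np.hstack([cv2.resize(c,(560,560)),cv2.resize(e[:, :90],(240,240)).repeat(1,0) if 0 else cv2.copyMakeBorder(cv2.resize(e[:,:],(240,216)),0,344,0,0,cv2.BORDER_CONSTANT)]))
for n,k in [("capacitor_center",1),("capacitor_bin",1),("motor_bin",1),("fan",1)]:
    m=spotter.outline_of("top",n)[0]["region"]&(d>0); P=W[m][:,:2].astype(np.float32)
    print(n,cv2.minAreaRect(P))
C=viewer.get_calibration("wrist"); E=np.array(C["extrinsics"]); R=E[:3,:3]; print("cam pos",-R.T@E[:3,3],"axes rows",R, C["fx"])
# hover so capacitor seen
plan([0.458,0.271,0.22],np.radians(80),16)
E
```

```text
capacitor_center ((0.45958593487739563, 0.2713586986064911), (0.046424806118011475, 0.077438585460186), 75.5716323852539)
capacitor_bin ((0.6212413311004639, 0.12982270121574402), (0.15085220336914062, 0.1402289867401123), 2.387301445007324)
motor_bin ((0.6196604371070862, 0.36131417751312256), (0.15927422046661377, 0.1629014015197754), 82.24678802490234)
fan ((0.5470852851867676, -0.16456156969070435), (0.1455601155757904, 0.144613116979599), 70.84295654296875)
cam pos [ 0.30829327 -0.5497841   0.38498968] axes rows [[ 0.36967853 -0.92915921  0.00097046]
 [-0.88930389 -0.35351855  0.29010901]
 [-0.26921438 -0.1081101  -0.95699312]] 294.2079912916392
n=16 shift [-0.03 -5.18 -2.07] |5.58| turn 0.0346 cur -68.3deg p [ 0.2311 -0.5807  0.2146]
```

View pics/crop.png

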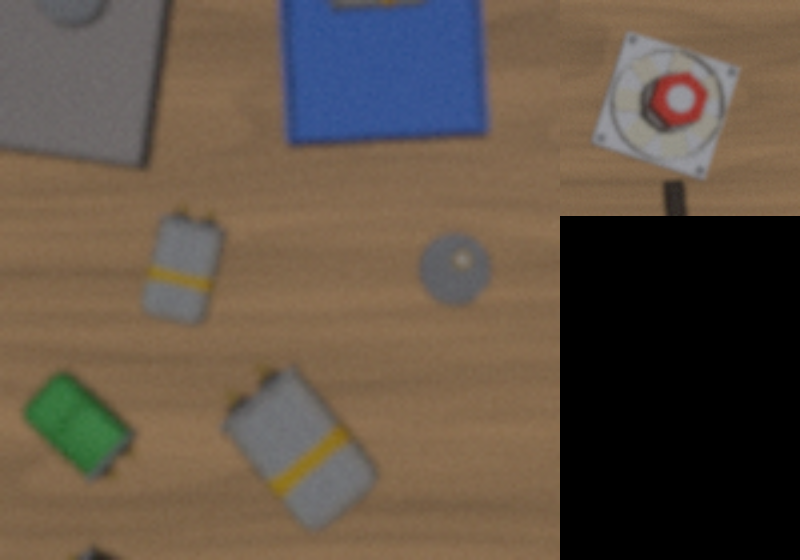

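```bash
cat >> h.py <<'E'
def chain(target,dyaw,ncalls):
    """total explicit yaw change dyaw(rad) world, straight line, one constant row per call of 8"""
    s=robot.observe(); p,R=s["tcp_pos"],s["eef_rot"]; cur=np.arctan2(R[1,1],R[0,1])
    from scipy.spatial.transform import Rotation as Ro
    r=-dyaw/ncalls/8; S=sum(Ro.from_rotvec([k*r,0,0]).as_matrix() for k in range(8))
    st=(np.array(target)-p)/ncalls
    for i in range(ncalls):
        c=cur+dyaw*i/ncalls; y=np.array([np.cos(c),np.sin(c),0]); x=np.array([0,0,-1.])
        sh=np.linalg.solve(np.stack([x,y,np.cross(x,y)],1)@S,st)*100
        print(f"call {i}: [{sh[0]:.3f},{sh[1]:.3f},{sh[2]:.3f}] |{np.linalg.norm(sh):.2f}| turn {r:.4f}")
E
python3 -c "
from h import *
chain([0.458,0.271,0.22],np.radians(143.9),3)"
```

```text
call 0: [-0.022,-2.026,-3.192] |3.78| turn -0.1046
call 1: [-0.022,1.014,-3.642] |3.78| turn -0.1046
call 2: [-0.022,3.384,-1.685] |3.78| turn -0.1046
```

```bash
python3 -m jog '[[[0,-2.03,-3.19],[-0.105,0,0],9],[[0,-2.03,-3.19],[-0.105,0,0],9],[[0,-2.03,-3.19],[-0.105,0,0],9],[[0,-2.03,-3.19],[-0.105,0,0],9],[[0,-2.03,-3.19],[-0.105,0,0],9],[[0,-2.03,-3.19],[-0.105,0,0],9],[[0,-2.03,-3.19],[-0.105,0,0],9],[[0,-2.03,-3.19],[-0.105,0,0],9]]' 40
python3 -m jog '[[[0,1.01,-3.64],[-0.105,0,0],9],[[0,1.01,-3.64],[-0.105,0,0],9],[[0,1.01,-3.64],[-0.105,0,0],9],[[0,1.01,-3.64],[-0.105,0,0],9],[[0,1.01,-3.64],[-0.105,0,0],9],[[0,1.01,-3.64],[-0.105,0,0],9],[[0,1.01,-3.64],[-0.105,0,0],9],[[0,1.01,-3.64],[-0.105,0,0],9]]'
python3 -m jog '[[[0,3.38,-1.69],[-0.105,0,0],9],[[0,3.38,-1.69],[-0.105,0,0],9],[[0,3.38,-1.69],[-0.105,0,0],9],[[0,3.38,-1.69],[-0.105,0,0],9],[[0,3.38,-1.69],[-0.105,0,0],9],[[0,3.38,-1.69],[-0.105,0,0],9],[[0,3.38,-1.69],[-0.105,0,0],9],[[0,3.38,-1.69],[-0.105,0,0],9]]'
python3 - <<'E'
from h import *
s=robot.observe(); C=viewer.get_calibration("wrist")
img,d=viewer.camera("wrist"); print(s["t"],s["tcp_pos"],s["joint_pos"].round(2),s["qvel"].round(2))
save("w1",img,1.4); W=cloud("wrist",d)
for n in ["capacitor_center","capacitor_bin","motor_bin","motor_center"]:
    for r in spotter.outline_of("wrist",n)[:3]:
        m=r["region"]&(d>0); P=W[m]; 
        if m.sum()<50: continue
        z=np.percentile(P[:,2],[5,50,95]); q=P[P[:,2]>z[2]-.01][:,:2].astype(np.float32)
        print(n,round(r["score"],2),np.round(r["rect"]),z.round(3),[np.round(x,3) for x in cv2.minAreaRect(q)])
plan([0.459,0.271,0.12],np.radians(75.6),8)
E
```

```text
t: 1.37
tcp_pos: [0.3063, -0.295, 0.2146]
eef_rot: [[0.001, 0.941, -0.34], [-0.0, -0.34, -0.941], [-1.0, 0.001, 0.0]]
wrist_force: [0.5, 0.1, 0.4]
opening: 0.0904
t: 2.03
tcp_pos: [0.3805, -0.0108, 0.2149]
eef_rot: [[0.001, 0.881, 0.473], [0.0, 0.473, -0.881], [-1.0, 0.001, 0.001]]
wrist_force: [0.0, 0.7, 0.2]
opening: 0.0901
t: 2.7
tcp_pos: [0.4536, 0.274, 0.2147]
eef_rot: [[0.001, 0.236, 0.972], [0.0, 0.972, -0.236], [-1.0, 0.0, 0.001]]
wrist_force: [0.1, 0.5, 0.6]
opening: 0.0898
2.7 [0.45359066 0.27395468 0.21468177] [ 0.54  0.2   1.84 -0.    1.1  -0.79] [ 0.8   0.27 -0.34 -0.    0.07 -0.45]
capacitor_center 0.87 [315.  89.  78.  69.] [0.019 0.03  0.032] [array([0.35 , 0.352]), array([0.074, 0.046]), np.float64(47.957)]
capacitor_center 0.82 [274. 199.  35.  61.] [0.023 0.03  0.032] [array([0.457, 0.28 ]), array([0.046, 0.07 ]), np.float64(76.385)]
capacitor_center 0.77 [277.   6.  58.  11.] [0.011 0.021 0.031] [array([0.257, 0.328]), array([0.046, 0.01 ]), np.float64(76.456)]
capacitor_bin 0.77 [212. 325. 101. 132.] [0.003 0.016 0.051] [array([0.59 , 0.208]), array([0.135, 0.343]), np.float64(50.888)]
capacitor_bin 0.56 [ 28. 290.  51.  29.] [0.004 0.012 0.029] [array([ 0.514, -0.107]), array([0.046, 0.016]), np.float64(39.814)]
motor_bin 0.96 [362. 284. 119. 104.] [0.004 0.013 0.051] [array([0.544, 0.369]), array([0.149, 0.217]), np.float64(86.688)]
motor_center 0.85 [137. 224.  42.  37.] [0.005 0.02  0.022] [array([0.458, 0.089]), array([0.05 , 0.049]), np.float64(57.864)]
n=8 shift [1.18 0.01 0.07] |1.18| turn 0.0010 cur 76.1deg p [0.4529 0.2714 0.2144]
```

View pics/w1.png

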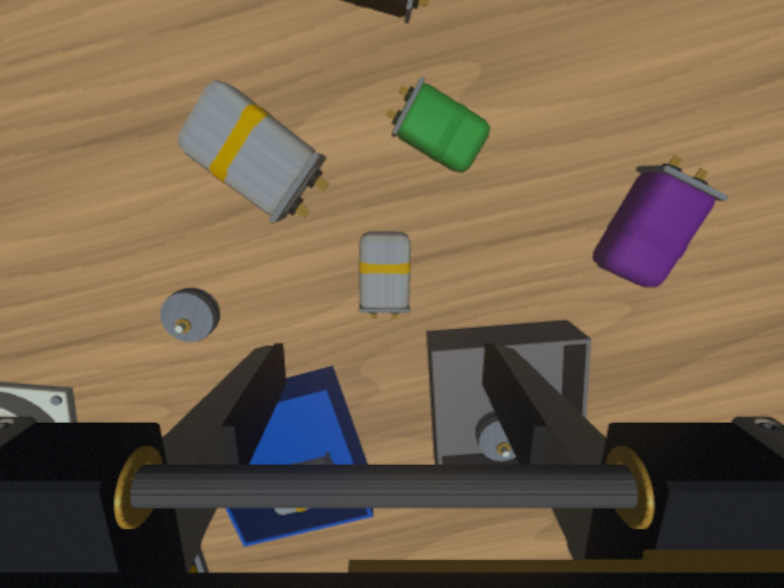

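```bash
cat >> h.py <<'E'
def look(names,cam="wrist",k=2,pic=None):
    C=viewer.get_calibration(cam); img,d=viewer.camera(cam)
    v,u=np.mgrid[:420,:560]; W=world(cam,d,u,v,C); out=[]
    if pic: save(pic,img,1.4)
    for n in names:
        for r in spotter.outline_of(cam,n)[:k]:
            m=r["region"]&(d>0); P=W[m]
            if m.sum()<50: continue
            z=np.percentile(P[:,2],[5,50,95]); q=P[abs(P[:,2]-z[2])<.01][:,:2].astype(np.float32)
            print(n,round(r["score"],2),np.round(r["rect"]),z.round(3),[np.round(x,4) for x in cv2.minAreaRect(q)],q.mean(0).round(4)); out.append((n,m,P))
    return img,d,W,out
E
python3 - <<'E'
from h import *
look(["capacitor_center","motor_center"],k=3)
z=np.load("top.npz"); d,W=z["d"],z["W"]
from scipy.optimize import minimize
for c in [(0.621,0.130,0.04),(0.6197,0.361,-.13)]:
    P=W.reshape(-1,3); m=(abs(P[:,2]-.049)<.008)&(np.hypot(P[:,0]-c[0],P[:,1]-c[1])<.125); P=P[m][:,:2]
    def f(x):
        ca,sa=np.cos(x[2]),np.sin(x[2]); q=(P-x[:2])@np.array([[ca,-sa],[sa,ca]])
        e=np.maximum(abs(q[:,0])-.073,abs(q[:,1])-.068); return np.minimum(abs(e),.01).sum()
    r=min((minimize(f,(c[0],c[1],a),method="Nelder-Mead",options=dict(initial_simplex=[(c[0],c[1],a),(c[0]+.006,c[1],a),(c[0],c[1]+.006,a),(c[0],c[1],a+.08)])) for a in np.arange(-.25,.26,.05)),key=lambda r:r.fun)
    print("bin",r.x,np.degrees(r.x[2]),r.fun/len(P),len(P))
E
```

```text
capacitor_center 0.92 [181. 109. 104. 101.] [0.027 0.043 0.045] [array([0.3324, 0.1914]), array([0.0981, 0.0648]), np.float64(39.547)] [0.332  0.1929]
capacitor_center 0.78 [277.   8.  61.  15.] [0.008 0.02  0.03 ] [array([0.2576, 0.3241]), array([0.0476, 0.0097]), np.float64(76.3149)] [0.2579 0.328 ]
capacitor_center 0.73 [277. 198.  38.  65.] [0.021 0.03  0.032] [array([0.4596, 0.2729]), array([0.046 , 0.0745]), np.float64(75.8425)] [0.4568 0.2735]
motor_center 0.96 [137. 225.  40.  39.] [0.008 0.02  0.023] [array([0.4568, 0.0825]), array([0.0486, 0.0495]), np.float64(40.9389)] [0.4553 0.0844]
bin [0.62069199 0.12976098 0.04213242] 2.414010083403243 0.001274508962525113 360
bin [ 0.6129523   0.35462536 -0.15451966] -8.853324342216773 0.001177864545526152 398
```

```bash
python3 -c "
from h import *
plan([0.457,0.2725,0.006],np.radians(75.8),7)"
```

```text
n=7 shift [2.98 0.04 0.04] |2.98| turn 0.0004 cur 76.0deg p [0.4534 0.2705 0.2147]
```

```bash
python3 -m jog '[[[2.98,0.04,0.04],[0,0,0],9],[[2.98,0.04,0.04],[0,0,0],9],[[2.98,0.04,0.04],[0,0,0],9],[[2.98,0.04,0.04],[0,0,0],9],[[2.98,0.04,0.04],[0,0,0],9],[[2.98,0.04,0.04],[0,0,0],9],[[2.98,0.04,0.04],[0,0,0],9],[[0,0,0],[0,0,0],9]]'
python3 -m jog '[[[0,0,0],[0,0,0],3],[[0,0,0],[0,0,0],3],[[0,0,0],[0,0,0],3],[[0,0,0],[0,0,0],3],[[0,0,0],[0,0,0],3],[[0,0,0],[0,0,0],3],[[0,0,0],[0,0,0],3],[[0,0,0],[0,0,0],3]]' 40
```

```text
t: 3.77
tcp_pos: [0.4553, 0.2717, 0.0023]
eef_rot: [[-0.004, 0.243, 0.97], [-0.002, 0.97, -0.243], [-1.0, -0.003, -0.003]]
wrist_force: [-0.8, -1.0, -0.3]
opening: 0.09
t: 4.43
tcp_pos: [0.4568, 0.2741, 0.0066]
eef_rot: [[0.0, 0.24, 0.971], [0.0, 0.971, -0.24], [-1.0, 0.0, 0.0]]
wrist_force: [-1.0, -0.7, 6.7]
opening: 0.0457
```

```bash
python3 -m jog '[[[-3,0,0],[0,0,0],3],[[-3,0,0],[0,0,0],3],[[-3,0,0],[0,0,0],3],[[-2.4,0,0],[0,0,0],3],[[0,0,0],[0,0,0],3],[[0,0,0],[0,0,0],3],[[0,0,0],[0,0,0],3],[[0,0,0],[0,0,0],3]]'
python3 -c "
from h import *
chain([0.5897,0.1285,0.12],np.radians(16.6),1)"
```

```text
t: 5.1
tcp_pos: [0.4555, 0.2732, 0.1183]
eef_rot: [[-0.002, 0.24, 0.971], [-0.001, 0.971, -0.24], [-1.0, -0.002, -0.002]]
wrist_force: [-0.6, -0.7, -2.8]
opening: 0.0454
call 0: [-0.021,-1.608,1.882] |2.48| turn -0.0362
```

```bash
python3 -m jog '[[[0,-1.61,1.88],[-0.036,0,0],3],[[0,-1.61,1.88],[-0.036,0,0],3],[[0,-1.61,1.88],[-0.036,0,0],3],[[0,-1.61,1.88],[-0.036,0,0],3],[[0,-1.61,1.88],[-0.036,0,0],3],[[0,-1.61,1.88],[-0.036,0,0],3],[[0,-1.61,1.88],[-0.036,0,0],3],[[0,-1.61,1.88],[-0.036,0,0],3]]'
python3 -m jog '[[[0,0,0],[0,0,0],3],[[0,0,0],[0,0,0],3],[[0,0,0],[0,0,0],3],[[0,0,0],[0,0,0],3],[[0,0,0],[0,0,0],3],[[0,0,0],[0,0,0],3],[[0,0,0],[0,0,0],3],[[0,0,0],[0,0,0],3]]'
python3 - <<'E'
from h import *
img,d,W,o=look(["capacitor_center","capacitor_bin"],pic="w2",k=3)
# held can: points between z .09-.16 in region rect, in tool frame
s=robot.observe(); print(s["tcp_pos"],s["joint_pos"].round(2))
m=(abs(W[...,2]-.142)<.008)&(np.hypot(W[...,0]-.59,W[...,1]-.1285)<.06); 
a=np.radians(2.4); ex=np.array([np.cos(a),np.sin(a)]); q=(W[m][:,:2]-s["tcp_pos"][:2])@np.array([ex,[-ex[1],ex[0]]]).T
print("can rel tcp",np.percentile(q,[1,99],axis=0),m.sum())
P=W.reshape(-1,3); m=(abs(P[:,2]-.049)<.004)&(np.hypot(P[:,0]-.62,P[:,1]-.13)<.12); q=(P[m][:,:2]-[0.6207,0.1298])@np.array([ex,[-ex[1],ex[0]]]).T
print("rim binframe",np.percentile(q,[1,50,99],axis=0),m.sum())
E
```

```text
t: 5.77
tcp_pos: [0.5901, 0.1276, 0.118]
eef_rot: [[-0.003, -0.047, 0.999], [-0.001, 0.999, 0.047], [-1.0, -0.001, -0.003]]
wrist_force: [-0.2, 0.2, -2.3]
opening: 0.0457
t: 6.43
tcp_pos: [0.5904, 0.1293, 0.1201]
eef_rot: [[0.0, -0.046, 0.999], [0.0, 0.999, 0.046], [-1.0, 0.0, 0.0]]
wrist_force: [0.1, -0.4, -1.9]
opening: 0.0457
capacitor_center 0.77 [274. 270.  83. 123.] [0.135 0.143 0.145] [array([0.5907, 0.1295]), array([0.0714, 0.0465]), np.float64(2.0873)] [0.5884 0.1292]
capacitor_bin 0.86 [276. 248. 168. 168.] [0.003 0.006 0.051] [array([0.6228, 0.1312]), array([0.1504, 0.1406]), np.float64(2.4307)] [0.5817 0.129 ]
[0.59048476 0.12906857 0.12009219] [ 0.21  0.42  1.76  0.    0.96 -1.4 ]
can rel tcp [[-0.0344243  -0.03163186]
 [ 0.03443298  0.0321974 ]] 10018
rim binframe [[-0.07287414 -0.06852495]
 [-0.05819994  0.00045936]
 [ 0.07601888  0.07105238]] 2282
```

View pics/w2.png

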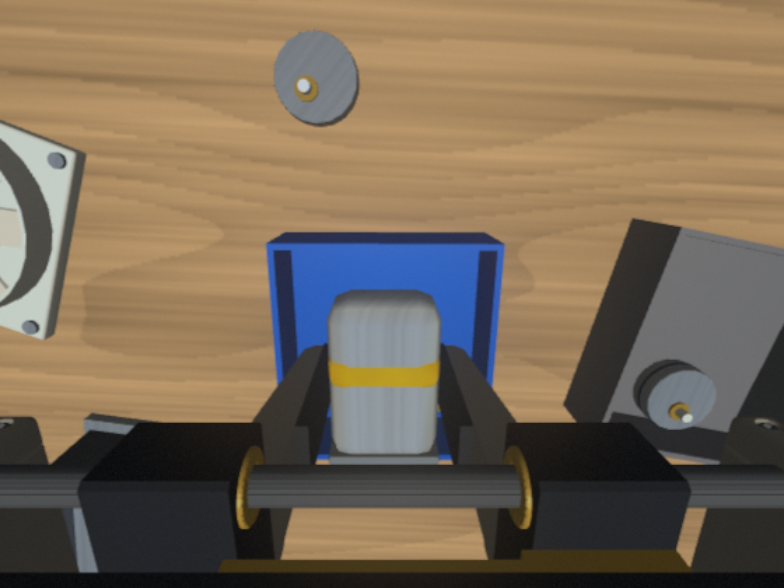

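```bash
python3 -m jog '[[[2.1,0,0.1],[0,0,0],3],[[2.1,0,0],[0,0,0],3],[[2.1,0,0],[0,0,0],3],[[2.1,0,0],[0,0,0],3],[[1.2,0,0],[0,0,0],3],[[1.0,0,0],[0,0,0],3],[[0,0,0],[0,0,0],3],[[0,0,0],[0,0,0],3]]'
python3 -m jog '[[[0,0,0],[0,0,0],3],[[0,0,0],[0,0,0],6.3],[[0,0,0],[0,0,0],6.3],[[0,0,0],[0,0,0],6.3],[[0,0,0],[0,0,0],6.3],[[-2.5,0,0],[0,0,0],6.3],[[-4,0,0],[0,0,0],6.3],[[-4,0,0],[0,0,0],6.3]]'
python3 - <<'E'
from h import *
chain([0.4565,0.083,0.12],0,1)
E
```

```text
t: 7.25
tcp_pos: [0.5917, 0.129, 0.0141]
eef_rot: [[-0.0, -0.045, 0.999], [-0.0, 0.999, 0.045], [-1.0, -0.0, -0.0]]
wrist_force: [0.3, 0.4, -2.4]
opening: 0.046
t: 7.92
tcp_pos: [0.5904, 0.1287, 0.1193]
eef_rot: [[-0.003, -0.045, 0.999], [-0.001, 0.999, 0.045], [-1.0, -0.0, -0.003]]
wrist_force: [0.6, 0.5, 0.1]
opening: 0.063
call 0: [-0.009,-0.495,-1.698] |1.77| turn 0.0000
```

```bash
python3 -m jog '[[[0,-0.5,-1.7],[0,0,0],9],[[0,-0.5,-1.7],[0,0,0],9],[[0,-0.5,-1.7],[0,0,0],9],[[0,-0.5,-1.7],[0,0,0],9],[[0,-0.5,-1.7],[0,0,0],9],[[0,-0.5,-1.7],[0,0,0],9],[[0,-0.5,-1.7],[0,0,0],9],[[0,-0.5,-1.7],[0,0,0],9]]'
python3 - <<'E'
from h import *
for i in range(3): viewer.camera("wrist")
look(["motor_center","capacitor_center","capacitor_bin"],pic="w3",k=2)
plan([0.4565,0.083,0.004],None,6)
E
```

```text
t: 8.58
tcp_pos: [0.4567, 0.0826, 0.1193]
eef_rot: [[0.001, -0.045, 0.999], [0.0, 0.999, 0.045], [-1.0, 0.0, 0.001]]
wrist_force: [0.7, -0.7, -0.5]
opening: 0.0898
motor_center 0.75 [274. 209.  53.  55.] [0.012 0.02  0.023] [array([0.4561, 0.0821]), array([0.0493, 0.049 ]), np.float64(76.4625)] [0.4551 0.0822]
motor_center 0.7 [ 65. 253. 127. 100.] [0.008 0.023 0.051] [array([ 0.5259, -0.1442]), array([0.0553, 0.0155]), np.float64(53.8978)] [ 0.5256 -0.1404]
capacitor_center 0.89 [418.  77. 139. 154.] [0.023 0.042 0.044] [array([0.3318, 0.1905]), array([0.1   , 0.0671]), np.float64(38.5343)] [0.3325 0.1879]
capacitor_center 0.75 [542. 107.  35.  73.] [0.005 0.016 0.028] [array([0.3509, 0.3169]), array([0.0416, 0.0165]), np.float64(19.8029)] [0.3467 0.3143]
capacitor_bin 0.96 [314. 345. 139. 115.] [0.004 0.026 0.051] [array([0.602 , 0.1302]), array([0.111 , 0.1417]), np.float64(1.4063)] [0.5716 0.1222]
n=6 shift [ 1.92 -0.   -0.04] |1.92| turn 0.0000 cur 92.6deg p [0.4587 0.0832 0.1192]
```

View pics/w3.png

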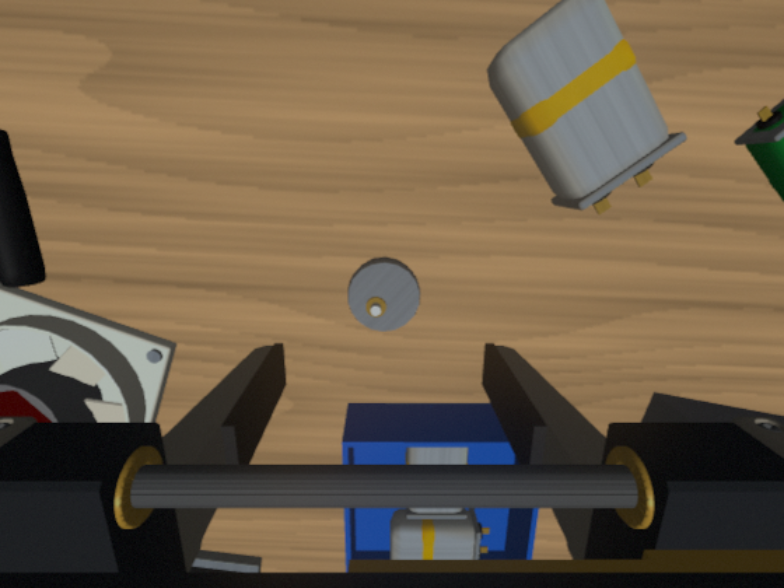

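```bash
python3 -m jog '[[[2.5,0,-0.1],[0,0,0],9],[[2.5,0,-0.15],[0,0,0],9],[[2.5,0,0],[0,0,0],9],[[2.0,0,0],[0,0,0],9],[[1.2,0,0],[0,0,0],9],[[0.8,0,0],[0,0,0],9],[[0,0,0],[0,0,0],9],[[0,0,0],[0,0,0],9]]'
python3 -m jog '[[[0,0,0],[0,0,0],3],[[0,0,0],[0,0,0],3],[[0,0,0],[0,0,0],3],[[0,0,0],[0,0,0],3],[[0,0,0],[0,0,0],3],[[0,0,0],[0,0,0],3],[[0,0,0],[0,0,0],3],[[0,0,0],[0,0,0],3]]'
python3 -m jog '[[[-3,0,0],[0,0,0],3],[[-3,0,0],[0,0,0],3],[[-3,0,0],[0,0,0],3],[[-2.6,0,0],[0,0,0],3],[[0,0,0],[0,0,0],3],[[0,0,0],[0,0,0],3],[[0,0,0],[0,0,0],3],[[0,0,0],[0,0,0],3]]'
python3 - <<'E'
from h import *
a=np.radians(-8.85); t=np.array([.613,.3546])-.028*np.array([np.cos(a),np.sin(a)]); print(t)
chain([*t,0.12],np.radians(-11.4),2)
E
```

```text
t: 9.6
tcp_pos: [0.4554, 0.0829, 0.0039]
eef_rot: [[-0.0, -0.045, 0.999], [-0.0, 0.999, 0.045], [-1.0, -0.0, -0.0]]
wrist_force: [0.1, 0.1, -0.0]
opening: 0.0898
t: 10.27
tcp_pos: [0.4551, 0.0828, 0.0042]
eef_rot: [[0.0, -0.045, 0.999], [0.0, 0.999, 0.045], [-1.0, 0.0, 0.0]]
wrist_force: [-1.2, -0.6, 4.1]
opening: 0.0487
t: 10.93
tcp_pos: [0.4538, 0.0825, 0.1186]
eef_rot: [[-0.003, -0.045, 0.999], [-0.0, 0.999, 0.045], [-1.0, -0.0, -0.003]]
wrist_force: [-0.1, -0.8, -1.9]
opening: 0.0491
[0.58533335 0.35890775]
call 0: [-0.009,1.727,0.825] |1.91| turn 0.0124
call 1: [-0.009,1.800,0.650] |1.91| turn 0.0124
```

```bash
python3 -m jog '[[[0,1.73,0.82],[0.0125,0,0],3],[[0,1.73,0.82],[0.0125,0,0],3],[[0,1.73,0.82],[0.0125,0,0],3],[[0,1.73,0.82],[0.0125,0,0],3],[[0,1.73,0.82],[0.0125,0,0],3],[[0,1.73,0.82],[0.0125,0,0],3],[[0,1.73,0.82],[0.0125,0,0],3],[[0,1.73,0.82],[0.0125,0,0],3]]'
python3 -m jog '[[[0,1.8,0.65],[0.0125,0,0],3],[[0,1.8,0.65],[0.0125,0,0],3],[[0,1.8,0.65],[0.0125,0,0],3],[[0,1.8,0.65],[0.0125,0,0],3],[[0,1.8,0.65],[0.0125,0,0],3],[[0,1.8,0.65],[0.0125,0,0],3],[[0,1.8,0.65],[0.0125,0,0],3],[[0,1.8,0.65],[0.0125,0,0],3]]'
python3 - <<'E'
from h import *
for i in range(3): viewer.camera("wrist")
img,d,W,o=look(["motor_bin","motor_center"],pic="w4",k=3)
s=robot.observe(); print(s["tcp_pos"],s["opening"])
E
```

```text
t: 11.6
tcp_pos: [0.5196, 0.2216, 0.1179]
eef_rot: [[-0.003, 0.055, 0.998], [-0.001, 0.998, -0.055], [-1.0, -0.001, -0.003]]
wrist_force: [0.9, -0.2, -1.1]
opening: 0.049
t: 12.27
tcp_pos: [0.5856, 0.3596, 0.1174]
eef_rot: [[-0.003, 0.155, 0.988], [-0.002, 0.988, -0.155], [-1.0, -0.002, -0.003]]
wrist_force: [-0.5, 0.1, -1.3]
opening: 0.0487
motor_bin 0.73 [274. 249. 174. 163.] [0.004 0.006 0.051] [array([0.615 , 0.3567]), array([0.1405, 0.1504]), np.float64(81.307)] [0.5997 0.3593]
motor_center 0.95 [273. 265.  79.  87.] [0.125 0.134 0.136] [array([0.5863, 0.3598]), array([0.049 , 0.0492]), np.float64(17.5605)] [0.5842 0.36  ]
[0.58522182 0.35819385 0.11862111] 0.048898312226730724
```

View pics/w4.png

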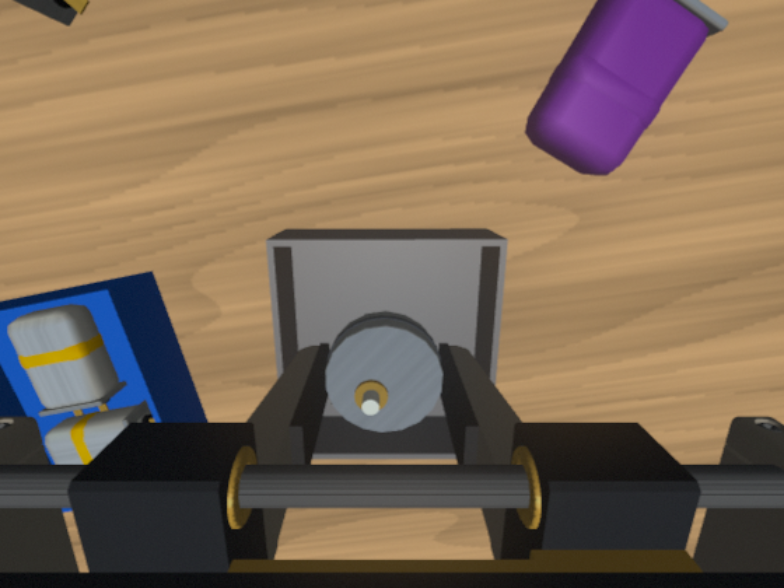

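```bash
python3 -m jog '[[[2.3,0,0],[0,0,0],3],[[2.3,0,0],[0,0,0],3],[[2.3,0,0],[0,0,0],3],[[1.9,0,0],[0,0,0],3],[[1.2,0,0],[0,0,0],3],[[0.8,0,0],[0,0,0],3],[[0,0,0],[0,0,0],3],[[0,0,0],[0,0,0],3]]'
python3 -m jog '[[[0,0,0],[0,0,0],3],[[0,0,0],[0,0,0],6.6],[[0,0,0],[0,0,0],6.6],[[0,0,0],[0,0,0],6.6],[[0,0,0],[0,0,0],6.6],[[-3,0,0],[0,0,0],6.6],[[-4,0,0],[0,0,0],6.6],[[-4,0,0],[0,0,0],6.6]]'
python3 - <<'E'
from h import *
s=robot.observe(); print(s["joint_pos"].round(3))
chain([0.546,-.16,0.22],np.radians(-61),2)
E
```

```text
t: 13.23
tcp_pos: [0.5864, 0.3592, 0.0123]
eef_rot: [[0.0, 0.154, 0.988], [0.0, 0.988, -0.154], [-1.0, 0.0, 0.0]]
wrist_force: [0.5, 0.3, -0.7]
opening: 0.0492
t: 13.9
tcp_pos: [0.5853, 0.3588, 0.1223]
eef_rot: [[-0.002, 0.154, 0.988], [-0.001, 0.988, -0.154], [-1.0, -0.002, -0.002]]
wrist_force: [0.4, 0.8, -0.2]
opening: 0.0661
[ 0.548  0.537  1.564  0.     1.043 -0.868]
call 0: [-0.611,-3.131,1.010] |3.35| turn 0.0665
call 1: [-0.611,-2.185,2.459] |3.35| turn 0.0665
```

```bash
python3 -m jog '[[[-0.6,-3.13,1.01],[0.0665,0,0],9],[[-0.6,-3.13,1.01],[0.0665,0,0],9],[[-0.6,-3.13,1.01],[0.0665,0,0],9],[[-0.6,-3.13,1.01],[0.0665,0,0],9],[[-0.6,-3.13,1.01],[0.0665,0,0],9],[[-0.6,-3.13,1.01],[0.0665,0,0],9],[[-0.6,-3.13,1.01],[0.0665,0,0],9],[[-0.6,-3.13,1.01],[0.0665,0,0],9]]'
python3 -m jog '[[[-0.6,-2.19,2.46],[0.0665,0,0],9],[[-0.6,-2.19,2.46],[0.0665,0,0],9],[[-0.6,-2.19,2.46],[0.0665,0,0],9],[[-0.6,-2.19,2.46],[0.0665,0,0],9],[[-0.6,-2.19,2.46],[0.0665,0,0],9],[[-0.6,-2.19,2.46],[0.0665,0,0],9],[[-0.6,-2.19,2.46],[0.0665,0,0],9],[[-0.6,-2.19,2.46],[0.0665,0,0],9]]'
python3 - <<'E'
from h import *
for i in range(4): viewer.camera("wrist")
img,d,W,o=look(["cap_center","fan"],pic="w5",k=2)
s=robot.observe(); print(s["tcp_pos"],s["joint_pos"].round(3))
hsv=cv2.cvtColor(img,cv2.COLOR_RGB2HSV); Rm=(((hsv[...,0]<10)|(hsv[...,0]>170))&(hsv[...,1]>120))
m=(abs(W[...,2]-.089)<.006)&(np.hypot(W[...,0]-.547,W[...,1]+.16)<.05); P=W[m][:,:2]
print("n",m.sum(),"z",np.median(W[m][:,2]),"mid",P.mean(0))
from scipy.optimize import minimize
hull=cv2.convexHull(P.astype(np.float32))
a=np.radians(np.arange(0,60,1.)); best=[]
for t in a:
    w=[np.percentile(P@[np.cos(t+k),np.sin(t+k)],[.5,99.5]) for k in np.radians([0,60,120])]
    best.append(sum(x[1]-x[0] for x in w)/3)
i=int(np.argmin(best)); t=a[i]
w=[np.percentile(P@[np.cos(t+k),np.sin(t+k)],[.5,99.5]) for k in np.radians([0,60,120])]
N=np.array([[np.cos(t+k),np.sin(t+k)] for k in np.radians([0,60,120])])
print("flat normal deg",np.degrees(t),"af",[x[1]-x[0] for x in w],"centre",np.linalg.lstsq(N,[x.mean() for x in w],rcond=None)[0], np.round(best[::6],4))
img,d,W,o=look(["motor_center"],cam="top",k=3)
E
```

```text
t: 14.57
tcp_pos: [0.5665, 0.0984, 0.1705]
eef_rot: [[0.001, 0.637, 0.771], [0.0, 0.771, -0.637], [-1.0, 0.001, 0.001]]
wrist_force: [0.6, -0.1, -0.5]
opening: 0.0901
t: 15.23
tcp_pos: [0.5466, -0.1613, 0.2186]
eef_rot: [[0.001, 0.94, 0.342], [-0.0, 0.342, -0.94], [-1.0, 0.001, 0.0]]
wrist_force: [0.2, -0.2, -0.4]
opening: 0.0902
cap_center 0.59 [273. 201.  54.  63.] [0.076 0.09  0.091] [array([ 0.5474, -0.1606]), array([0.062 , 0.0559]), np.float64(40.5907)] [ 0.5469 -0.1594]
fan 0.71 [274. 186. 147. 144.] [0.011 0.019 0.042] [array([ 0.5475, -0.1608]), array([0.1302, 0.1304]), np.float64(21.4513)] [ 0.5451 -0.1554]
[ 0.5469852  -0.15857783  0.2177637 ] [-0.285  0.264  1.751  0.     1.127 -0.639]
n 2370 z 0.0896867871671817 mid [ 0.5470572  -0.15948448]
flat normal deg 11.0 af [np.float64(0.05486201762070092), np.float64(0.05527346857569216), np.float64(0.05522783437947637)] centre [ 0.54735201 -0.16030894] [0.0568 0.0554 0.0552 0.0562 0.0574 0.0584 0.0589 0.0591 0.0588 0.058 ]
motor_center 0.8 [198. 178.  19.  14.] [0.019 0.024 0.029] [array([0.5869, 0.3577]), array([0.049 , 0.0465]), np.float64(62.4914)] [0.5868 0.3574]
```

View pics/w5.png

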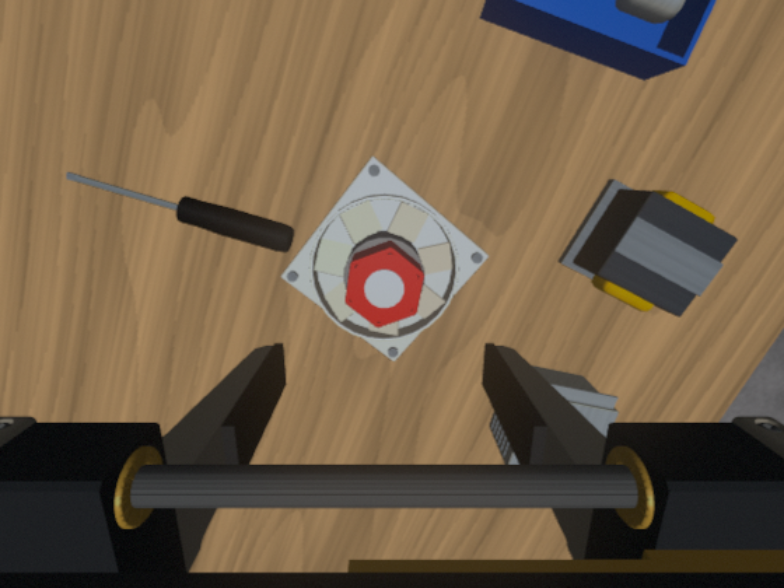

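```bash
python3 -m jog '[[[2.6,0,0],[0.0207,0,0],9],[[2.6,0,0],[0.0207,0,0],9],[[2.6,0,0],[0.0207,0,0],9],[[2.6,0,0],[0.0207,0,0],9],[[2.6,0,0],[0.0207,0,0],9],[[1.6,0,0],[0.0207,0,0],9],[[0.7,0,0],[0.0207,0,0],9],[[0.5,0,0],[0.0207,0,0],9]]'
python3 - <<'E'
from h import *
plan([0.5473,-.1600,0.060],np.radians(10.5),1)
E
```

```text
t: 16.35
tcp_pos: [0.5465, -0.1589, 0.0589]
eef_rot: [[-0.002, 0.983, 0.185], [0.001, 0.185, -0.983], [-1.0, -0.001, -0.001]]
wrist_force: [-0.1, 0.6, 0.8]
opening: 0.0901
n=1 shift [-0.11  0.05  0.13] |0.17| turn 0.0029 cur 10.7deg p [ 0.5465 -0.1589  0.0589]
```

Grip moderately, then try one way gently.

```bash
python3 -m jog '[[[0,0.05,0.1],[0,0,0],9],[[0,0,0],[0,0,0],5],[[0,0,0],[0,0,0],5],[[0,0,0],[0,0,0],5],[[0,0,0],[0,0,0],5],[[0,0,0],[0,0,0],5],[[0,0,0],[0,0,0],5],[[0,0,0],[0,0,0],5]]' 25
python3 -c "
from h import *
s=robot.observe();print(s['torque'],s['joint_pos'].round(3))"
python3 -m jog '[[[0,0,0],[0.04,0,0],5],[[0,0,0],[0.04,0,0],5],[[0,0,0],[0.04,0,0],5],[[0,0,0],[0.04,0,0],5],[[0,0,0],[0.04,0,0],5],[[0,0,0],[0,0,0],5],[[0,0,0],[0,0,0],5],[[0,0,0],[0,0,0],5]]'
python3 -c "
from h import *
s=robot.observe();print(s['torque'],s['joint_pos'].round(3))"
```

```text
t: 17.02
tcp_pos: [0.5477, -0.1607, 0.0605]
eef_rot: [[0.001, 0.983, 0.185], [-0.0, 0.185, -0.983], [-1.0, 0.001, 0.0]]
wrist_force: [-0.6, 0.7, 5.2]
opening: 0.0552
[-0.07129544  0.0894701  -0.00289888] [-0.288  0.461  1.87  -0.     0.81  -0.474]
t: 17.68
tcp_pos: [0.548, -0.1608, 0.0605]
eef_rot: [[0.001, 1.0, -0.012], [-0.0, -0.012, -1.0], [-1.0, 0.001, 0.0]]
wrist_force: [-1.0, -0.9, 6.7]
opening: 0.0564
[-0.14088445  0.06486258 -0.08430036] [-0.288  0.461  1.87  -0.     0.81  -0.276]
```

```bash
python3 -m jog '[[[0,0,0],[0.05,0,0],5],[[0,0,0],[0.05,0,0],5],[[0,0,0],[0.05,0,0],5],[[0,0,0],[0.05,0,0],5],[[0,0,0],[0.03,0,0],5],[[0,0,0],[0,0,0],5],[[0,0,0],[0,0,0],5],[[0,0,0],[0,0,0],5]]'
python3 -c "
from h import *
s=robot.observe();print(s['torque'],s['joint_pos'].round(3))"
```

```text
t: 18.35
tcp_pos: [0.548, -0.1608, 0.0605]
eef_rot: [[0.001, 0.971, -0.24], [-0.0, -0.24, -0.971], [-1.0, 0.001, 0.0]]
wrist_force: [0.5, -0.6, 5.5]
opening: 0.0557
[-0.13162289  0.0725589  -0.03022988] [-0.288  0.461  1.87   0.     0.81  -0.046]
```

```bash
python3 -m jog '[[[0,0,0],[0.08,0,0],5],[[0,0,0],[0.08,0,0],5],[[0,0,0],[0.08,0,0],5],[[0,0,0],[0.08,0,0],5],[[0,0,0],[0.08,0,0],5],[[0,0,0],[0.08,0,0],5],[[0,0,0],[0,0,0],5],[[0,0,0],[0,0,0],5]]'
python3 -c "
from h import *
s=robot.observe();print(s['torque'],s['joint_pos'].round(3))"
python3 -m jog '[[[0,0,0],[0.08,0,0],5],[[0,0,0],[0.08,0,0],5],[[0,0,0],[0.08,0,0],5],[[0,0,0],[0.08,0,0],5],[[0,0,0],[0.08,0,0],5],[[0,0,0],[0.08,0,0],5],[[0,0,0],[0,0,0],5],[[0,0,0],[0,0,0],5]]'
python3 - <<'E'
from h import *
s=robot.observe();print(s['torque'],s['joint_pos'].round(3))
for c in ("wrist","top"):
    img,d,W,o=look(["cap_center"],cam=c,k=1)
    if c=="wrist": save("w6",img,1.4)
E
```

```text
t: 19.02
tcp_pos: [0.548, -0.1607, 0.0605]
eef_rot: [[0.001, 0.75, -0.661], [-0.0, -0.661, -0.75], [-1.0, 0.001, -0.0]]
wrist_force: [-0.7, -0.5, 5.4]
opening: 0.056
[-0.04184927  0.05859845 -0.06382283] [-0.288  0.461  1.87   0.     0.81   0.435]
t: 19.68
tcp_pos: [0.548, -0.1607, 0.0605]
eef_rot: [[0.001, 0.36, -0.933], [-0.0, -0.933, -0.36], [-1.0, 0.001, -0.001]]
wrist_force: [-0.6, 0.0, 5.9]
opening: 0.0561
[ 0.04087912  0.1018641  -0.12740343] [-0.288  0.461  1.87   0.     0.81   0.915]
cap_center 0.58 [273. 270. 104. 120.] [0.069 0.089 0.091] [array([ 0.5492, -0.1599]), array([0.0632, 0.0559]), np.float64(20.9635)] [ 0.5515 -0.1591]
```

View pics/w6.png

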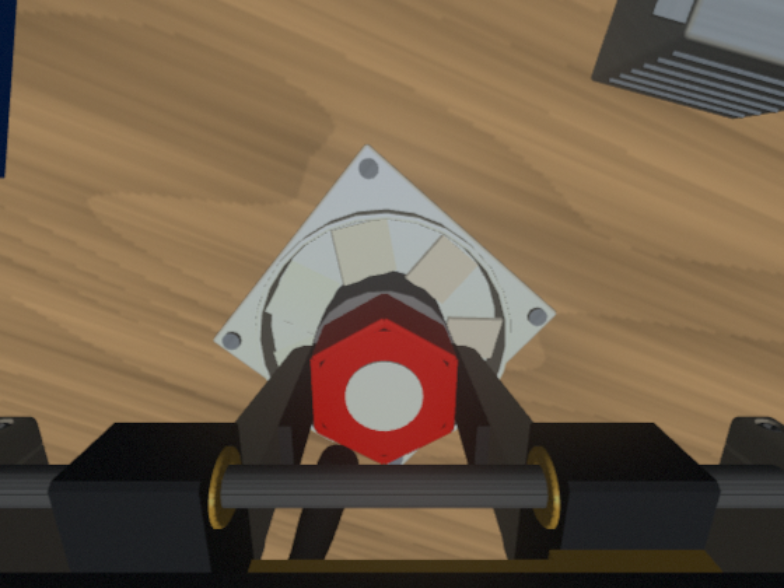

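The cap has turned 80° with the jaws, flats still square to the pads, and met no stop. Lifting gently.

```bash
python3 -m jog '[[[-0.15,0,0],[0,0,0],5],[[-0.15,0,0],[0,0,0],5],[[-0.15,0,0],[0,0,0],5],[[-0.15,0,0],[0,0,0],5],[[-0.15,0,0],[0,0,0],5],[[-0.15,0,0],[0,0,0],5],[[0,0,0],[0,0,0],5],[[0,0,0],[0,0,0],5]]' 30
python3 -m jog '[[[-0.5,0,0],[0,0,0],5],[[-1,0,0],[0,0,0],5],[[-1.5,0,0],[0,0,0],5],[[-2,0,0],[0,0,0],5],[[-2,0,0],[0,0,0],5],[[-2,0,0],[0,0,0],5],[[-2,0,0],[0,0,0],5],[[-1.5,0,0],[0,0,0],5]]'
python3 -m jog '[[[-1,0,0],[0,0,0],5],[[-0.5,0,0],[0,0,0],5],[[0,0,0],[0,0,0],5],[[0,0,0],[0,0,0],5],[[0,0,0],[0,0,0],5],[[0,0,0],[0,0,0],5],[[0,0,0],[0,0,0],5],[[0,0,0],[0,0,0],5]]'
python3 - <<'E'
from h import *
s=robot.observe();print(s['t'],s['tcp_pos'],s['wrist_force'],s['qvel'].round(3),s["opening"])
img,d,W,o=look(["cap_center"],pic="w7",k=1)
img,d,W,o=look(["motor_center","capacitor_center","transformer","magnetron","screwdriver","fan"],cam="top",k=5); save("top2",img,1.4)
E
```

```text
t: 20.55
tcp_pos: [0.5476, -0.1606, 0.0691]
eef_rot: [[0.0, 0.359, -0.933], [-0.0, -0.933, -0.359], [-1.0, 0.0, -0.0]]
wrist_force: [-0.8, -0.4, -1.7]
opening: 0.0558
t: 21.22
tcp_pos: [0.548, -0.1607, 0.1967]
eef_rot: [[0.002, 0.359, -0.933], [-0.001, -0.933, -0.359], [-1.0, 0.001, -0.002]]
wrist_force: [0.0, 0.4, -0.6]
opening: 0.056
t: 21.88
tcp_pos: [0.5473, -0.1605, 0.2084]
eef_rot: [[-0.001, 0.359, -0.933], [0.0, -0.933, -0.359], [-1.0, -0.001, 0.001]]
wrist_force: [0.3, 0.5, -1.4]
opening: 0.0556
21.8833 [ 0.54725773 -0.16049751  0.2083684 ] [ 0.29498909  0.49434949 -1.44787175] [ 0.    -0.004 -0.001  0.001  0.    -0.001] 0.05563278458753499
cap_center 0.77 [274. 270. 106. 120.] [0.216 0.237 0.239] [array([ 0.5486, -0.1596]), array([0.0635, 0.056 ]), np.float64(21.0671)] [ 0.5508 -0.1589]
motor_center 0.61 [197. 178.  16.  15.] [0.019 0.024 0.029] [array([0.5856, 0.3574]), array([0.0461, 0.0486]), np.float64(1.3471)] [0.5858 0.3576]
capacitor_center 0.96 [277. 172.  17.  30.] [0.014 0.033 0.038] [array([0.5913, 0.1283]), array([0.0448, 0.0702]), np.float64(89.4356)] [0.5927 0.
[... 655 characters left out ...]
.011 0.06  0.065] [array([ 0.7548, -0.0659]), array([0.0832, 0.0866]), np.float64(81.1453)] [ 0.7546 -0.065 ]
magnetron 0.92 [412. 116.  43.  39.] [0.023 0.07  0.08 ] [array([ 0.7471, -0.2444]), array([0.0762, 0.1044]), np.float64(11.2313)] [ 0.748  -0.2415]
magnetron 0.74 [374. 190.  48.  62.] [0.008 0.015 0.034] [array([ 0.5422, -0.1494]), array([0.1306, 0.1056]), np.float64(17.3795)] [ 0.5351 -0.1415]
screwdriver 0.65 [384. 255.  11.  72.] [0.014 0.024 0.029] [array([ 0.4088, -0.1702]), array([0.0984, 0.0246]), np.float64(3.3222)] [ 0.4092 -0.1695]
fan 0.95 [373. 189.  51.  64.] [0.009 0.015 0.034] [array([ 0.5415, -0.1493]), array([0.1308, 0.1058]), np.float64(20.1645)] [ 0.5335 -0.1421]
```

View pics/w7.png

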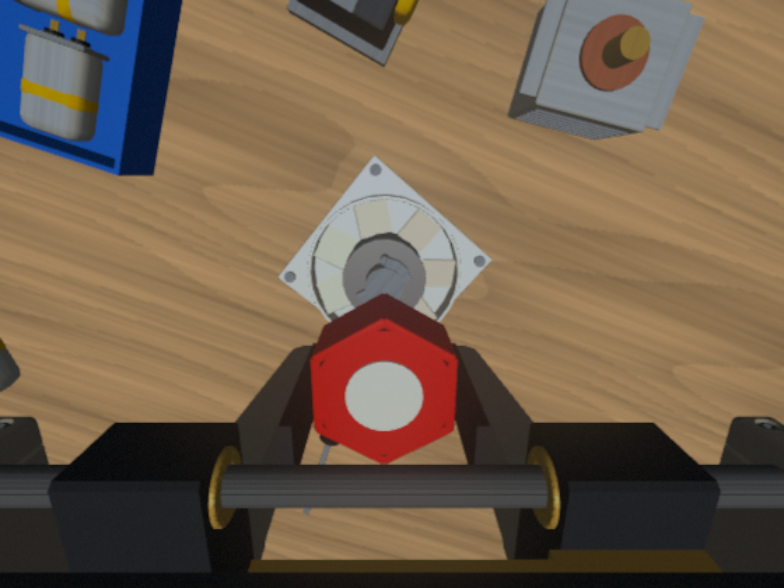

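View pics/top2.png

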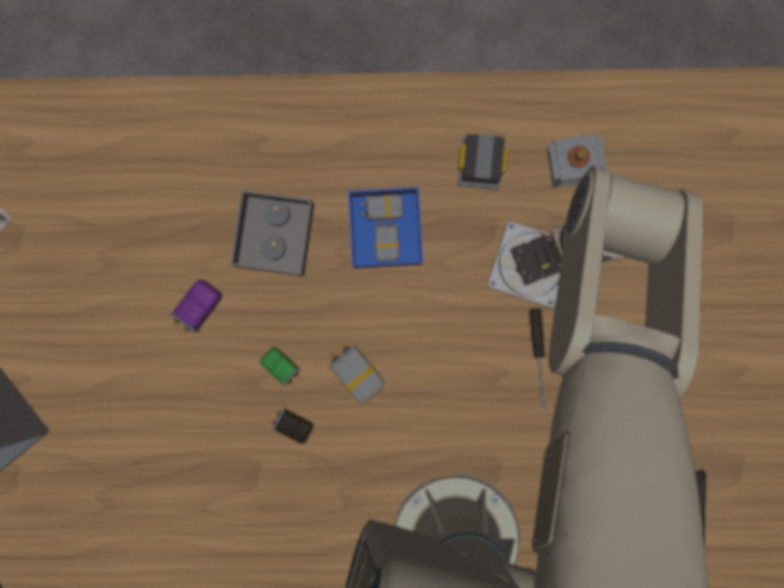

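The cap is off: the bare post shows at (385,270) in the wrist picture, and the cap is upright in the jaws about 0.15 m above its seat. The top view shows both parts flat in their bins, at (387,243) and (273,248), and the bystanders where they were. Handing in.

```bash
python3 -c "
from h import *
print(order.close_job())"
```

```text
the job is handed in; nothing more can be done
None
```

The job is done and handed in at about 22 s of the 64 s allowed.

- **Parts:** I put the small silver capacitor in the blue bin and the turntable motor in the grey bin. In the last top view both lie flat beside the fixed part of their own kind.
- **Cap:** I gripped it across its flats and turned it clockwise seen from above. It passed 25° without meeting a stop and with almost no moment, so this was the freeing way. I therefore did not turn it the other way. At about 80° it lifted off with no catch.
- **Last checks:** The cap is upright and still in the jaws, with the opening steady at 56 mm and its top at z ≈ 0.24 m. The bare post shows on the fan. The transformer, magnetron and screwdriver measure where they started, to within a few mm.
- **Disagreements:**
  - The first wrist reading was about 8 mm off because I took it while the arm was still moving. I repeated it at rest.
  - The detector gave some false matches, such as calling the magnetron a capacitor. I set these aside after checking the pictures.

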